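Pre-use check of a dust box: prove the stop, reset it, feel the hood's balance point

TASK

Before grinding, check the dust box over: push the mushroom stop button fully down and let it spring back up, then twist its head clockwise all the way (60 degrees) to reset it, and leave it so. Only then take the hood by its bar, raise it past its balance point, bring it back and hold it still just below that point (about ten degrees short of it), finishing with the hood still held in the gripper. Keep the hood in hand so that it neither falls shut nor flies open, and leave the other things on the desk where they are.

Things in the scene. Friction and masses are not known exactly. Their poses are not given: they have to be found in the camera images.
- station: Stop station: a grey block, 90 x 90 mm and 50 mm tall, fixed to the desk left or right of the dust box, that carries the only mushroom button. Origin at the centre of its underside, z up.
- stop_head (a point): Centre of the top face of the mushroom head when up, 90 mm above the desk (fixed to the block; does not sink with the head). The head is round, black, 40 mm across, 22 mm tall, with a short white line on top, on a 20 mm stem in a 34 mm steel collar 6 mm high. Its underside is 18 mm above the block when up. It can be gripped across its round side from above at any yaw.
- stop (a joint): Push travel of the mushroom head in m: 0 up, 0.007 fully down at a hard stop. It is sprung: about 1.5 N starts it, 5 N takes it fully down, and it comes back up by itself when let go.
- cap (a joint): Twist of the mushroom head about its vertical axis in rad, growing clockwise seen from above: 0 to 1.05 (60 degrees, a stop at each end). It starts near 0 and is reset when turned to its end (anything beyond 0.75 counts). It turns against light friction (0.03 N m) and stays where it is left.
- dustbox: Dust box: a fixed grey metal box, 200 mm deep (x), 250 mm wide (y), 90 mm tall, its front roughly towards the robot. Origin at the centre of its underside, x from front to back (away from the robot), z up. Its hood is a flat aluminium plate, 200 x 250 x 6 mm, that covers the whole top and swings up and back about its far edge.
- hood_hinge (a point): Middle of the hood's hinge line, on the far top rim of the dust box, 100 mm behind the box's centre and 92 mm above the desk; fixed to the box. x from the box's front to its back, y along the hinge, z up.
- hood_bar (a point): Middle of the grip bar: dark round steel, 12 mm thick, 130 mm long, parallel to the hinge and 255 mm from it, in the plate's plane, on two arms (120 mm apart) off its front edge; a 49 mm gap from bar to box leaves room for a finger. Shut, it is 92 mm above the desk. At hood angle a it is 255cos(a) mm in front of the hinge and 255sin(a) above. It can turn between the fingers.
- hood (a joint): Opening angle of the hood in rad: 0 shut (level), 1.45 fully open at a stop. It weighs 0.85 kg; a hinge spring carries most of it. Balance point: 0.95 rad (54 degrees). Below it the hood sinks shut if let go (1 to 2 N upwards at the bar raises it, near the balance point far less); above it the hood swings open by itself.
- jar: Round jar with a black screw cap, 52 mm across and 85 mm tall, loose, on the side of the dust box opposite the stop; a bystander. Origin at the centre of its underside.
- driver: Screwdriver 160 mm long lying in front of the dust box; a bystander.
- tape: Roll of tape lying flat, 68 mm across and 19 mm tall, to the left; a bystander.
- rotary: Black rotary tool lying on its side, about 170 mm long and 46 mm thick, to the right; a bystander.
- drive: Black external drive, 80 x 120 mm and 22 mm tall, far left; a bystander.
Not all that is in view belongs to the job. Of the things shaped like the station, the grey one is meant.

How it is judged:
By the outcome, as a careful person would: the job done as asked, in the order asked, and still so for the second after the job is handed in, while the arm keeps its last pose, push and grip.
It also fails if it takes over 69 s, if anything falls off the work surface, if the arm or the gripper's body presses on something with over 40 N, if the wrist force passes 120 N, or if a joint passes its speed limit or range.

ROBOT

A 6-joint arm with a two-finger parallel gripper is mounted at the origin on the work surface. World frame = base frame: x ahead of the robot, y to its left, z up, the work surface at z = 0. Lengths are in mm, angles in rad, forces in N, time in s.
With the tool pointing down it reaches from about 250 to 775 mm from the base axis. Payload 4 kg.
Tool frame: the origin (TCP) lies midway between the tips of the shut fingers; the grasp point (between the pads) lies 19 mm behind it; y points along the fingers, z is the direction in which the jaws open and shut, and the axes are right-handed (so a half turn about y gives the same grasp; the last joint's range is limited). The gripper opens to 85 mm and grips with 20 to 120 N. Pads are 22 mm wide; open, the fingers measure 114 mm over their backs; the gripper's body (76 mm by 85 mm) begins 54 mm behind the grasp point. The pads swing forward as they close: fully open they stand 13 mm farther back than shut.
Start: joints at [-1.379, 0.087, 1.371, -0, 1.684, -0.103], TCP at [159.799, -526.294, 195.241] pointing down, gripper open.
Joint ranges: [-3.1, 3.1], [-0.76, 2.03], [0.27, 2.55], [-1.08, 4.22], [0.17, 2.65], [-2.57, 2.57]. Speed limits (rad/s): [2.79, 2.79, 3.14, 3.14, 3.14, 3.14].

INTERFACE

Orientations are given as a unit quaternion [x, y, z, w].
In Python, from station import sensors, viewer, sign_off, finder gives the robot as it stands.
- The arm moves only by the tool move_arm, never from a script. Its argument "deltas" is a list that holds one entry, the list of rows, each a list of 4 numbers: the shift along the tool's x, y, z in m, then the turn about the tool's y in degrees. A call has 1 to 20 rows; each row is the pose to reach, as a shift and turn from the pose measured when the call began, along the tool's axes at that moment; what a row does not reach only later rows make up. A row lasts 1/10 s, in which the tool goes at most 50 mm and 8.59 degrees, less where a joint would pass 70% of its speed; a pose out of reach is approached as far as the arm can. A call with a gripper value outside its range is refused whole. "fingers" is the finger opening in m, from 0 to 0.0854, set as the call begins (left out, the last holds). The fingers move at their own pace and stop on an object; the grip force is fixed at half the most. Time passes only in rows, so rows that repeat a pose let the fingers close. It gives the time, the measured TCP pose, the force and the opening at its end, in the units of the state.
- sensors.get_obs(): the state, without advancing time (a new reading comes with each control period).
- viewer.capture(name): name is "scene" or "top" or "wrist"; returns (picture, depth): 384x512x3 uint8, red, green, blue; 384x512 float32, mm along the optical axis (not along the pixel's ray), 0 where there is no reading.
- viewer.camera_info(name): a dict with "fx", "fy", "cx", "cy" (pixels), "R" (3x3) and "t" (3): a world point X has camera coordinates R X + t; the wrist camera has in their place "mount" (4x4, takes a point from camera to tool coordinates, whose origin is the TCP and whose axes are the tool frame's). Camera axes: x right, y down, z forward; pixel columns grow to the right and rows downward; lengths in mm; the calibration is good to about 2 mm. A picture is of the moment at which its call begins: read the wrist's pose just before it. camera_info takes no time and is no camera call.
- sign_off(): hands the job in, once; it reports no verdict.
Trained networks look in the newest picture that a camera, given by its name, has taken for a name from the list of things; names that differ only in an ending like _2 or _b are one class to them, and where a whole thing is asked for, a point or a joint stands for the part that bears it (a point fixed in the world has none). Each returns a list of dicts, best first, with "p" (0 to 1); they miss things now and then, are a little off and sometimes report something else, mostly with a low value. They report only what shows in the picture. A call takes as long as a camera call. They do not tell look-alikes from the thing itself.
- finder.look_for(target, camera): "rect" ([centre column, centre row, width, height] as shares, 0 to 1, of the picture: columns of its width, rows of its height, round what is visible of it).
- finder.regions_of(target, camera): "pixels" (384x512 bool, what is visible of it) and "rect" ([centre column, centre row, width, height] as shares, 0 to 1, of the picture: columns of its width, rows of its height, round what is visible of it).
The state is a dict: "time": time; "qpos": joint angles; "dq": joint speeds; "tau": joint torques, N m; "tool_pos": TCP position; "tool_rot": TCP orientation; "force": force on the tool from outside, world axes, zero at the start; "ft_torque": the same for the moment, N m; "gripper_width": opening from 0.0 (shut) to 1.0 (fully open).
Only numpy, scipy, OpenCV 4.12 (cv2) and the standard library are available. Lean on these libraries where they do the work, as an engineer would, in place of code of your own. Each camera call takes 0.05 s, during which the arm holds its last target. There are 200 camera calls.

## Working session

There is one attempt and no reset: what is moved stays moved. The work goes in short steps, Python scripts to look and compute and a tool call to move; the robot and the scene stay as the last step left them, time stands still between calls to the robot, and variables do not carry over. Pictures are saved under pics/ and viewed, about 8 in all and at most 12, crops included, and the job is handed in when it is done.

Besides the shell and the picture viewer there is one more tool, called as name(argument=value, ...), one argument or row to a line, values as JSON. move_arm: Moves the arm, as the interface text tells. Its arguments: {"type":"object","properties":{"deltas":{"type":"array"},"fingers":{"type":"number"}},"required":["deltas"]}

```bash
ls; mkdir -p pics; cat > h.py <<'E'
import numpy as np, cv2
from station import sensors, viewer, sign_off, finder
from scipy.spatial.transform import Rotation as Rn
def cam(name):
    c=viewer.camera_info(name)
    K=(c["fx"],c["fy"],c["cx"],c["cy"])
    if "R" in c: return K,np.array(c["R"]),np.array(c["t"])
    o=sensors.get_obs(); M=np.array(c["mount"])
    R=Rn.from_quat(o["tool_rot"]).as_matrix(); Rc=R@M[:3,:3]; pc=R@M[:3,3]+np.array(o["tool_pos"])
    return K,Rc.T,-Rc.T@pc
def cloud(depth,name,C=None):
    K,R,t=C or cam(name)
    v,u=np.mgrid[:depth.shape[0],:depth.shape[1]]
    P=np.stack([(u-K[2])/K[0]*depth,(v-K[3])/K[1]*depth,depth],-1)
    return (P-t)@R
def save(img,n): cv2.imwrite("pics/"+n,cv2.cvtColor(img,cv2.COLOR_RGB2BGR))
E
python3 - <<'E'
from h import *
o=sensors.get_obs(); print(o)
ims=[]
for n in("scene","top"):
    p,d=viewer.capture(n); np.savez(n,p=p,d=d); ims.append(p)
    for t in("station","dustbox","jar","hood_bar","stop_head","driver"):
        print(n,t,[(np.round(np.array(r["rect"])*[512,384,512,384]),round(r["p"],2)) for r in finder.look_for(t,n)[:3]])
save(ims[0],"scene.png");save(ims[1],"top.png")
print(viewer.camera_info("wrist"))
E
```

```text
pics
{'time': 0.0, 'qpos': array([-1.37910424e+00,  8.79868045e-02,  1.37226643e+00, -5.84013386e-06,
        1.68359787e+00, -1.03093627e-01]), 'dq': array([-1.94872121e-03,  7.01736717e-04,  4.41693766e-04,  1.23494996e-03,
       -6.99264413e-04, -7.60211926e-05]), 'tau': array([-1.66191353e-05, -3.51859832e+01, -3.13278615e+01, -1.63649061e-04,
        1.06306447e-02,  1.52969477e-05]), 'tool_pos': array([ 159.68024566, -525.70535195,  194.0156587 ]), 'tool_rot': array([-0.10388265,  0.70023705, -0.69864183,  0.10380783]), 'force': array([-0.76837169, -0.84107523, -0.43019882]), 'ft_torque': array([-0.02061544,  0.02257203, -0.01845432]), 'gripper_width': 0.9985319482308078}
scene station [(array([309., 177.,  30.,  31.]), 0.94), (array([332., 201.,  32.,  35.]), 0.7), (array([365., 184.,  29.,  32.]), 0.56)]
scene dustbox [(array([233., 210.,  79.,  71.]), 0.87)]
scene jar [(array([156., 197.,  15.,  28.]), 0.69)]
scene hood_bar [(array([234., 198.,  79.,  49.]), 0.84)]
scene stop_head [(array([360., 183.,  33.,  30.]), 0.98), (array([310., 176.,  31.,  24.]), 0.79), (array([332
[... 363 characters left out ...]
0., 109.]), 0.9)]
top stop_head [(array([165., 215.,  44.,  41.]), 0.93), (array([124., 257.,  42.,  39.]), 0.9), (array([194., 266.,  43.,  41.]), 0.59)]
top driver [(array([287., 261.,  17.,  52.]), 0.69), (array([162., 212.,  14.,  10.]), 0.24)]
{'fx': 288.6642300419916, 'fy': 288.6642300419916, 'cx': 261.0488344315789, 'cy': 191.2225155936439, 'mount': array([[-2.50713703e-05,  9.60805496e-01,  2.77223372e-01,
        -7.15045588e+01],
       [-1.65222061e-03, -2.77223033e-01,  9.60804174e-01,
        -1.79049094e+02],
       [ 9.99998635e-01, -4.33945490e-04,  1.59441300e-03,
         1.53562658e+00],
       [ 0.00000000e+00,  0.00000000e+00,  0.00000000e+00,
         1.00000000e+00]])}
```

```bash
python3 - <<'E'
from h import *
a=cv2.imread("pics/scene.png");b=cv2.imread("pics/top.png")
a=cv2.resize(a[140:270,120:420],(780,338));b=cv2.resize(b[120:310,80:420],(780,436))
cv2.imwrite("pics/a.png",a);cv2.imwrite("pics/b.png",b)
d=np.load("top.npz"); P=cloud(d["d"],"top")
for u,v in [(121,258),(165,213),(194,268),(287,187),(385,211),(287,261)]:
    print(u,v,P[v,u].round(), d["p"][v,u])
E
```

```text
121 258 [394. 408.  88.] [20 20 16]
165 213 [518. 292.  90.] [14 14 15]
194 268 [ 450.   74. 1192.] [17 15 19]
287 187 [593. -48.  95.] [144 146 145]
385 211 [ 529. -324.   88.] [17 19 22]
287 261 [385. -56.  16.] [142 136 126]
```

View pics/b.png

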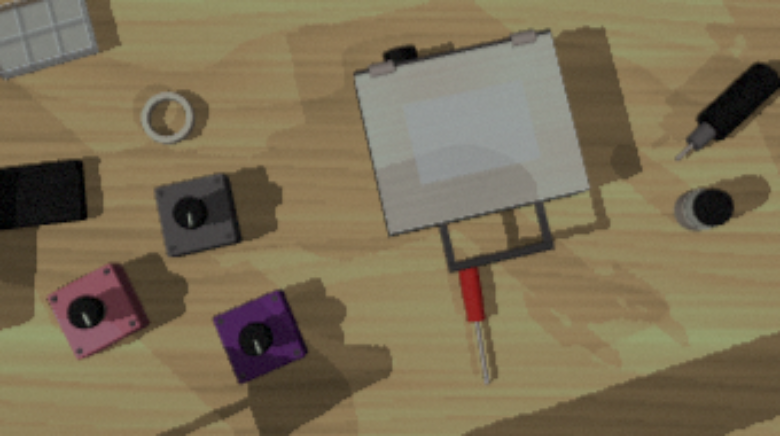

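View pics/a.png

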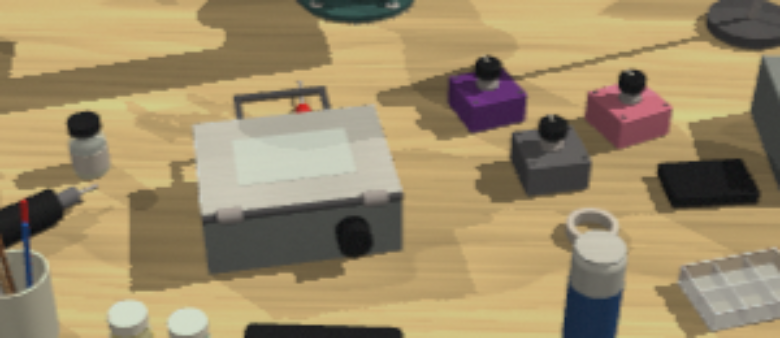

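Top view: the things shaped like the station are grey (163,213), pink (120,258) and purple (194,268). By the description, grey is the target. The driver lies under and in front of the bar, and the jar is to the right.

```bash
python3 - <<'E'
from h import *
o=sensors.get_obs(); print(Rn.from_quat(o["tool_rot"]).as_matrix().round(3))
for n in("top","scene"):
    d=np.load(n+".npz"); P=cloud(d["d"],n).reshape(-1,3)
    h=P[(abs(P[:,0]-518)<40)&(abs(P[:,1]-292)<40)]
    head=h[abs(h[:,2]-90)<6]; print(n,"head",len(head),head.mean(0).round(1),np.ptp(head,axis=0).round(), (head.max(0)+head.min(0))/2)
    b=h[abs(h[:,2]-50)<6]; print("block",b.mean(0).round(1))
    q=P[(P[:,0]>300)&(P[:,0]<800)&(abs(P[:,1]+48)<200)&(abs(P[:,2]-93)<10)]
    m=q[(q[:,1]>-230)]
    import cv2
    # plate: dense, bar: front
    r=cv2.minAreaRect(m[:,:2].astype(np.float32)); print("all",r,len(m))
    lo=m[m[:,0]<480]; 
    ex=np.array([np.cos(np.radians(-10)),np.sin(np.radians(-10))])
    s=(m[:,:2]-[593,-48])@ex; print(np.histogram(s,bins=np.arange(-180,140,10)))
E
```

```text
[[-0.957  0.     0.291]
 [-0.291 -0.    -0.957]
 [ 0.    -1.     0.   ]]
top head 167 [521.  300.1  90.7] [39. 39. 10.] [521.1640329  300.54018396  90.08843037]
block [515.7 289.1  51. ]
all ((596.8197631835938, -48.02717590332031), (270.39581298828125, 250.45318603515625), 13.118023872375488) 6749
(array([  0,   0,   0,   9,  39,  57,  56,  88, 120, 122, 155, 191, 228,
       259, 281, 313, 341, 343, 348, 336, 335, 342, 332, 332, 335, 332,
       291, 272, 224, 194, 162]), array([-180, -170, -160, -150, -140, -130, -120, -110, -100,  -90,  -80,
        -70,  -60,  -50,  -40,  -30,  -20,  -10,    0,   10,   20,   30,
         40,   50,   60,   70,   80,   90,  100,  110,  120,  130]))
scene head 69 [526.  302.3  88.3] [39. 38. 10.] [525.12032352 302.13480474  89.28839269]
block [526.6 290.8  49.4]
all ((598.39990234375, -44.53572082519531), (276.3328857421875, 250.36598205566406), 13.01676082611084) 3030
(array([  0,   0,   0,   5,  15,  28,  30,  45,  47,  44,  50,  74,  73,
        97, 105, 118, 132, 131, 133, 136, 140, 134, 160, 140, 154, 151,
       167, 154, 121, 116,  96]), array([-180, -170, -160, -150, -140, -130, -120, -110, -100,  -90,  -80,
        -70,  -60,  -50,  -40,  -30,  -20,  -10,    0,   10,   20,   30,
         40,   50,   60,   70,   80,   90,  100,  110,  120,  130]))
```

move_arm(
  deltas=[
    [[-0.015, 0, -0.015, -2], [-0.04, 0, -0.045, -5], [-0.07, 0, -0.08, -9], [-0.1, 0, -0.12, -14], [-0.135, 0, -0.157, -19], [-0.17, 0, -0.198, -24], [-0.205, 0, -0.239, -29], [-0.24, 0, -0.28, -34], [-0.275, 0, -0.321, -39], [-0.31, 0, -0.362, -44], [-0.345, 0, -0.402, -49], [-0.38, 0, -0.443, -54], [-0.415, 0, -0.484, -59], [-0.45, 0, -0.525, -64], [-0.485, 0, -0.566, -69], [-0.52, 0, -0.607, -73], [-0.55, 0, -0.642, -77], [-0.572, 0, -0.667, -80], [-0.585, 0, -0.682, -82], [-0.588, 0, -0.686, -83]],
  ],
  fingers=0,
)

```text
time: 2.7
tool_pos: [523.6, 305.1, 193.1]
tool_rot: [0.543, -0.454, 0.453, -0.542]
force: [0.6, 0.5, 0.3]
gripper_width: 0.0
```

```bash
cat >> h.py <<'E'
def st():
    o=sensors.get_obs(); R=Rn.from_quat(o["tool_rot"]).as_matrix()
    print("t",round(o["time"],2),"tcp",o["tool_pos"].round(1),"yaw_z",np.degrees(np.arctan2(R[1,2],R[0,2])).round(1),"q",o["qpos"].round(2),"F",o["force"].round(1),"M",o["ft_torque"].round(2),"w",round(o["gripper_width"]*85.4,1)); return o,R
E
python3 - <<'E'
from h import *
o,R=st(); print(R.round(3))
p,d=viewer.capture("wrist"); save(p,"w1.png"); P=cloud(d,"wrist").reshape(-1,3)
h=P[(abs(P[:,0]-522)<45)&(abs(P[:,1]-301)<45)&(abs(P[:,2]-90)<5)]
print(len(h),h.mean(0),cv2.minEnclosingCircle(h[:,:2].astype(np.float32)), np.median(h[:,2]))
E
```

```text
t 2.7 tcp [523.6 305.1 193.1] yaw_z 10.2 q [0.43 0.21 1.23 0.   1.7  0.26] F [0.6 0.5 0.3] M [ 0.02  0.02 -0.06] w 0.0
[[ 0.177 -0.002  0.984]
 [-0.984  0.     0.177]
 [-0.001 -1.    -0.002]]
1161 [519.93221176 298.6524444   90.50760849] ((520.0025024414062, 297.6378173828125), 20.092670440673828) 90.76948475756171
```

View pics/w1.png

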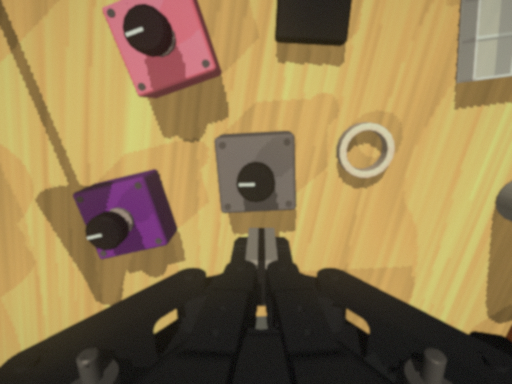

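The wrist picture shows the grey block with its head at (255,182), the white line pointing left, and pink and purple well to the left. The choice is confirmed. I press with shut fingers.

move_arm(
  deltas=[
    [[0.006, 0.01, -0.005, 0], [0.006, 0.03, -0.005, 0], [0.006, 0.055, -0.005, 0], [0.006, 0.075, -0.005, 0], [0.006, 0.088, -0.005, 0], [0.006, 0.095, -0.005, 0], [0.006, 0.099, -0.005, 0], [0.006, 0.102, -0.005, 0], [0.006, 0.104, -0.005, 0], [0.006, 0.106, -0.005, 0], [0.006, 0.108, -0.005, 0], [0.006, 0.11, -0.005, 0], [0.006, 0.11, -0.005, 0], [0.006, 0.11, -0.005, 0]],
  ],
  fingers=0,
)

```text
time: 4.15
tool_pos: [519.2, 296.7, 83.5]
tool_rot: [0.543, -0.454, 0.453, -0.542]
force: [0.6, -0.2, -0.2]
gripper_width: -0.0
```

```bash
python3 -c "
from h import *
st()"
```

```text
t 4.15 tcp [519.2 296.7  83.5] yaw_z 10.1 q [0.42 0.24 1.42 0.   1.48 0.25] F [ 0.6 -0.2 -0.2] M [-0.02  0.   -0.01] w -0.0
```

move_arm(
  deltas=[
    [[0, 0.001, 0, 0], [0, 0.002, 0, 0], [0, 0.003, 0, 0], [0, 0.003, 0, 0]],
  ],
)

```text
time: 4.55
tool_pos: [519.0, 296.6, 80.2]
tool_rot: [0.543, -0.454, 0.453, -0.542]
force: [0.2, 0.7, 0.3]
gripper_width: -0.004
```

```bash
python3 - <<'E'
from h import *
o,R=st()
p,d=viewer.capture("wrist"); save(p[120:384,130:380],"w2.png"); P=cloud(d,"wrist").reshape(-1,3)
h=P[(abs(P[:,0]-520)<45)&(abs(P[:,1]-298)<45)]
print(np.histogram(h[:,2],bins=np.arange(30,120,4)))
cv2.imwrite("pics/w2.png",cv2.resize(cv2.imread("pics/w2.png"),None,fx=2,fy=2))
E
```

```text
t 4.55 tcp [519.  296.6  80.2] yaw_z 10.1 q [0.42 0.24 1.42 0.   1.48 0.25] F [0.2 0.7 0.3] M [-0.02  0.07  0.02] w -0.3
(array([  19,   24,   25,   36, 1864, 6413,   44,    0,    0,    0,   41,
         74,   78,   88,  779, 1605,    0,    0,    0,    0,    0,    0]), array([ 30,  34,  38,  42,  46,  50,  54,  58,  62,  66,  70,  74,  78,
        82,  86,  90,  94,  98, 102, 106, 110, 114, 118]))
```

View pics/w2.png

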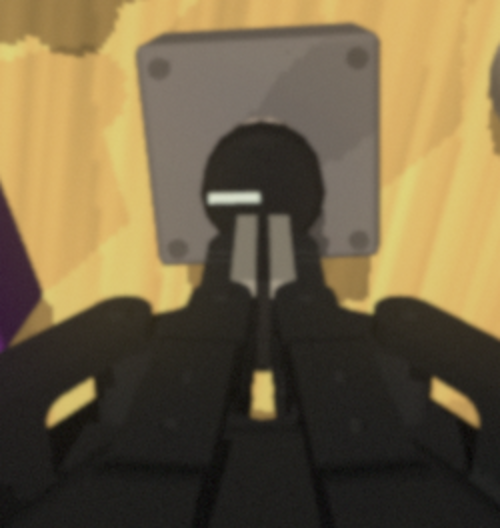

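```bash
python3 - <<'E'
from h import *
o,R=st()
p,d=viewer.capture("wrist"); C=cam("wrist"); P=cloud(d,"wrist",C)
T=(P-o["tool_pos"])@R
for v in range(205,262,4): print(v,[(P[v,u].round(0).tolist(),T[v,u].round(0).tolist()) for u in (254,272)])
h=P.reshape(-1,3);h=h[(abs(h[:,2]-90)<4)&(np.hypot(h[:,0]-520,h[:,1]-298)<22)]; print(h.mean(0),np.median(h[:,2]))
E
```

```text
t 4.6 tcp [519.1 296.6  80.3] yaw_z 10.2 q [0.42 0.24 1.42 0.   1.48 0.25] F [ 1.2 -0.2  0. ] M [-0.01  0.04  0.01] w -0.1
205 [([514.0, 307.0, 91.0], [-11.0, -11.0, -3.0]), ([525.0, 309.0, 91.0], [-11.0, -10.0, 8.0])]
209 [([515.0, 304.0, 90.0], [-8.0, -10.0, -3.0]), ([526.0, 307.0, 91.0], [-9.0, -11.0, 8.0])]
213 [([509.0, 365.0, 259.0], [-69.0, -179.0, 1.0]), ([526.0, 304.0, 91.0], [-6.0, -10.0, 8.0])]
217 [([515.0, 300.0, 92.0], [-4.0, -11.0, -3.0]), ([509.0, 365.0, 259.0], [-69.0, -179.0, 1.0])]
221 [([516.0, 296.0, 90.0], [-0.0, -10.0, -3.0]), ([527.0, 299.0, 91.0], [-1.0, -11.0, 8.0])]
225 [([516.0, 294.0, 90.0], [2.0, -10.0, -3.0]), ([528.0, 296.0, 90.0], [2.0, -10.0, 8.0])]
229 [([515.0, 306.0, 124.0], [-10.0, -43.0, -2.0]), ([524.0, 307.0, 123.0], [-9.0, -43.0, 7.0])]
233 [([515.0, 305.0, 128.0], [-9.0, -48.0, -2.0]), ([524.0, 307.0, 127.0], [-9.0, -47.0, 7.0])]
237 [([516.0, 305.0, 132.0], [-9.0, -52.0, -2.0]), ([524.0, 307.0, 133.0], [-10.0, -53.0, 7.0])]
241 [([516.0, 305.0, 136.0], [-9.0, -56.0, -2.0]), ([524.0, 307.0, 137.0], [-9.0, -56.0, 6.0])]
245 [([516.0, 306.0, 142.0], [-10.0, -61.0, -2.0]), ([524.0, 307.0, 141.0], [-9.0, -61.0, 6.0])]
249 [([516.0, 306.0, 146.0], [-10.0, -66.0, -2.0]), ([524.0, 307.0, 145.0], [-9.0, -65.0, 6.0])]
253 [([516.0, 306.0, 148.0], [-9.0, -68.0, -2.0]), ([523.0, 307.0, 149.0], [-10.0, -69.0, 6.0])]
257 [([516.0, 305.0, 151.0], [-9.0, -71.0, -2.0]), ([523.0, 307.0, 153.0], [-10.0, -72.0, 6.0])]
261 [([516.0, 305.0, 155.0], [-9.0, -75.0, -2.0]), ([523.0, 307.0, 155.0], [-9.0, -74.0, 6.0])]
[519.44451678 303.69086257  90.1433576 ] 90.35584412313986
```

```bash
python3 - <<'E'
from h import *
p,d=viewer.capture("scene"); P=cloud(d,"scene")
Q=P.reshape(-1,3); m=(np.hypot(Q[:,0]-520,Q[:,1]-298)<40)&(Q[:,2]>52)
q=Q[m]
for z in range(52,220,6):
    s=q[(q[:,2]>=z)&(q[:,2]<z+6)]
    if len(s): print(z,len(s),s[:,0].min().round(),s[:,0].max().round(),s[:,1].min().round(),s[:,1].max().round())
save(cv2.resize(p[90:220,270:420],None,fx=4,fy=4,interpolation=cv2.INTER_CUBIC),"s2.png")
E
```

```text
52 32 497.0 558.0 264.0 330.0
58 6 518.0 536.0 289.0 302.0
64 4 535.0 537.0 298.0 312.0
70 12 522.0 541.0 284.0 323.0
76 22 519.0 543.0 284.0 322.0
82 33 504.0 541.0 283.0 322.0
88 33 505.0 549.0 286.0 318.0
94 2 531.0 533.0 296.0 310.0
112 5 523.0 530.0 291.0 305.0
118 5 519.0 532.0 287.0 304.0
124 9 519.0 537.0 287.0 311.0
130 13 514.0 537.0 287.0 311.0
136 13 523.0 541.0 289.0 310.0
142 8 525.0 537.0 289.0 310.0
148 7 524.0 539.0 289.0 304.0
154 3 510.0 525.0 285.0 299.0
160 15 497.0 552.0 283.0 316.0
166 12 496.0 556.0 282.0 313.0
172 6 532.0 550.0 289.0 296.0
178 9 519.0 543.0 283.0 299.0
184 12 505.0 540.0 280.0 302.0
190 8 505.0 542.0 280.0 318.0
196 12 506.0 551.0 279.0 318.0
202 10 513.0 558.0 278.0 320.0
208 16 511.0 559.0 278.0 320.0
214 17 512.0 559.0 278.0 319.0
```

View pics/s2.png

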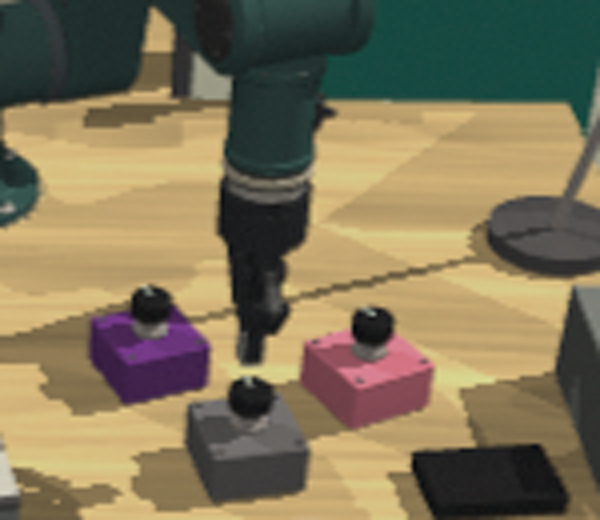

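Both cameras agree. The head is still up at z 90, and the fingertips end near z 115 although the TCP reads 80. The stated TCP lies about 35 mm beyond the real tips, so I'll go by force from here.

move_arm(
  deltas=[
    [[-0.001, 0.003, 0, 0], [-0.001, 0.007, 0, 0], [-0.001, 0.011, 0, 0], [-0.001, 0.014, 0, 0], [-0.001, 0.016, 0, 0], [-0.001, 0.016, 0, 0]],
  ],
)

```text
time: 5.3
tool_pos: [518.6, 297.5, 63.9]
tool_rot: [0.543, -0.454, 0.453, -0.541]
force: [-0.0, -0.5, -0.5]
gripper_width: -0.001
```

move_arm(
  deltas=[
    [[0, 0.002, 0, 0], [0, 0.004, 0, 0], [0, 0.005, 0, 0], [0, 0.005, 0, 0]],
  ],
)

```text
time: 5.7
tool_pos: [518.5, 297.4, 58.7]
tool_rot: [0.543, -0.454, 0.453, -0.541]
force: [0.5, 0.7, -0.6]
gripper_width: -0.001
```

move_arm(
  deltas=[
    [[0, 0.001, 0, 0], [0, 0.002, 0, 0], [0, 0.003, 0, 0], [0, 0.003, 0, 0]],
  ],
)

```text
time: 6.1
tool_pos: [518.4, 297.4, 55.4]
tool_rot: [0.543, -0.454, 0.453, -0.541]
force: [-0.2, 0.6, 0.1]
gripper_width: -0.001
```

```bash
cat >> h.py <<'E'
def tips():
    o,R=st(); p,d=viewer.capture("scene"); Q=cloud(d,"scene").reshape(-1,3); t=o["tool_pos"]
    q=Q[(np.hypot(Q[:,0]-t[0],Q[:,1]-t[1])<40)&(Q[:,2]>52)]
    print({z:int(((q[:,2]>=z)&(q[:,2]<z+4)).sum()) for z in range(76,136,4)}); return p
E
python3 -c "
from h import *
tips()"
```

```text
t 6.1 tcp [518.4 297.4  55.4] yaw_z 10.2 q [0.43 0.26 1.45 0.   1.43 0.25] F [-0.2  0.6  0.1] M [-0.01 -0.05 -0.  ] w -0.1
{76: 12, 80: 11, 84: 22, 88: 22, 92: 5, 96: 5, 100: 6, 104: 8, 108: 4, 112: 7, 116: 11, 120: 5, 124: 3, 128: 2, 132: 1}
```

move_arm(
  deltas=[
    [[0, 0.001, 0, 0], [0, 0.002, 0, 0], [0, 0.003, 0, 0], [0, 0.003, 0, 0]],
  ],
)

```text
time: 6.55
tool_pos: [518.5, 297.4, 52.7]
tool_rot: [0.543, -0.454, 0.453, -0.541]
force: [0.1, -1.0, 2.0]
gripper_width: -0.001
```

move_arm(
  deltas=[
    [[0, 0.001, 0, 0], [0, 0.002, 0, 0], [0, 0.003, 0, 0], [0, 0.004, 0, 0], [0, 0.005, 0, 0], [0, 0.005, 0, 0]],
  ],
)

```text
time: 7.15
tool_pos: [518.6, 297.4, 47.9]
tool_rot: [0.543, -0.454, 0.453, -0.541]
force: [-0.9, -0.3, 4.5]
gripper_width: 0.001
```

move_arm(
  deltas=[
    [[0, 0.001, 0, 0], [0, 0.002, 0, 0], [0, 0.0025, 0, 0], [0, 0.0025, 0, 0]],
  ],
)

```text
time: 7.55
tool_pos: [518.7, 297.5, 46.9]
tool_rot: [0.543, -0.454, 0.453, -0.542]
force: [-2.7, -1.5, 8.4]
gripper_width: 0.002
```

Contact was near TCP z 53.5. The arm stalled 7 mm lower at 8.4 N, so the button is on its hard stop. Next I let it up and open above it.

move_arm(
  deltas=[
    [[0, -0.005, 0, 0], [0, -0.012, 0, 0], [0, -0.02, 0, 0], [-0.001, -0.03, 0, 0], [-0.001, -0.038, 0, 0], [-0.001, -0.04, 0, 0], [-0.001, -0.04, 0, 0]],
  ],
)

```text
time: 8.25
tool_pos: [519.0, 298.7, 87.6]
tool_rot: [0.543, -0.454, 0.454, -0.542]
force: [0.5, -0.4, -0.9]
gripper_width: -0.001
```

move_arm(
  deltas=[
    [[0, 0, 0, 0], [0, 0, 0, 0], [0, 0, 0, 0], [0, 0, 0, 0], [0, 0, 0, 0]],
  ],
  fingers=0.065,
)

```text
time: 8.75
tool_pos: [518.9, 298.7, 87.4]
tool_rot: [0.543, -0.454, 0.454, -0.542]
force: [-0.1, 0.3, -0.1]
gripper_width: 0.758
```

```bash
python3 - <<'E'
from h import *
o,R=st(); print(R.round(3))
p,d=viewer.capture("wrist"); save(p,"w3.png"); P=cloud(d,"wrist")
T=(P-o["tool_pos"])@R
h=P.reshape(-1,3); h=h[(abs(h[:,2]-90)<5)&(np.hypot(h[:,0]-520,h[:,1]-298)<24)]
print(len(h),cv2.minEnclosingCircle(h[:,:2].astype(np.float32)), h.mean(0))
t=T.reshape(-1,3); f=t[(t[:,1]>-75)&(t[:,1]<-35)&(abs(t[:,2])<70)&(abs(t[:,0])<25)]
for s in(-1,1):
    g=f[f[:,2]*s>0]; print(s,len(g),"inner",np.percentile(abs(g[:,2]),[1,50,99]).round(1),"y",np.percentile(g[:,1],[50,95,99]).round(1),"x",np.percentile(g[:,0],[1,50,99]).round(1))
E
```

```text
t 8.75 tcp [518.9 298.7  87.4] yaw_z 10.2 q [0.43 0.24 1.41 0.   1.49 0.25] F [-0.1  0.3 -0.1] M [-0.02 -0.04  0.03] w 64.8
[[ 0.176 -0.001  0.984]
 [-0.984 -0.     0.176]
 [ 0.    -1.    -0.001]]
2666 ((520.1998291015625, 299.4131164550781), 20.004566192626953) [519.93930224 301.00514409  90.14655854]
-1 1454 inner [30.6 31.1 44.4] y [-62.6 -47.4 -44.4] x [-9.8 -5.2 12.2]
1 1446 inner [33.7 34.2 47.3] y [-62.7 -47.5 -44.2] x [-9.8 -5.2 12.1]
```

View pics/w3.png

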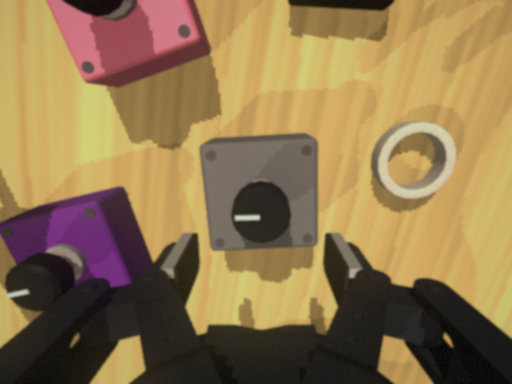

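The wrist view shows the head back up (z 90) at (262,212), with its line still pointing left, between the open fingers. I go down and grip.

move_arm(
  deltas=[
    [[-0.0013, 0.008, 0, 0], [-0.0013, 0.02, 0, 0], [-0.0013, 0.034, 0, 0], [-0.0013, 0.048, 0, 0], [-0.0013, 0.058, 0, 0], [-0.0013, 0.063, 0, 0], [-0.0013, 0.065, 0, 0], [-0.0013, 0.065, 0, 0]],
  ],
)

```text
time: 9.6
tool_pos: [518.7, 300.0, 22.4]
tool_rot: [0.543, -0.454, 0.454, -0.542]
force: [0.7, 0.6, 0.1]
gripper_width: 0.762
```

move_arm(
  deltas=[
    [[0, 0, 0, 0], [0, 0, 0, 0], [0, 0, 0, 0], [0, 0, 0, 0], [0, 0, 0, 0], [0, 0, 0, 0]],
  ],
  fingers=0.03,
)

```text
time: 10.2
tool_pos: [518.5, 300.1, 22.5]
tool_rot: [0.543, -0.454, 0.453, -0.542]
force: [-2.8, -0.6, 2.4]
gripper_width: 0.446
```

```bash
python3 -c "
from h import *
o,R=st()
p,d=viewer.capture('wrist');P=cloud(d,'wrist').reshape(-1,3)
h=P[(abs(P[:,2]-88)<7)&(np.hypot(P[:,0]-520,P[:,1]-299)<18)];print(len(h),np.median(h[:,2]))"
```

```text
t 10.2 tcp [518.5 300.1  22.5] yaw_z 10.2 q [0.43 0.29 1.49 0.   1.37 0.25] F [-2.8 -0.6  2.4] M [-0.01  0.32  0.04] w 38.1
4447 88.91336568347057
```

move_arm(
  deltas=[
    [[0, -0.0005, 0.0001, 4], [-0.0001, -0.001, 0.0003, 8], [-0.0002, -0.001, 0.0004, 13], [-0.0003, -0.001, 0.0006, 18], [-0.0004, -0.001, 0.0007, 24], [-0.0005, -0.001, 0.0009, 30], [-0.0005, -0.001, 0.001, 36], [-0.0006, -0.001, 0.0012, 42], [-0.0007, -0.001, 0.0014, 48], [-0.0008, -0.001, 0.0015, 53], [-0.0009, -0.001, 0.0016, 57], [-0.0009, -0.001, 0.0017, 59], [-0.0009, -0.001, 0.0017, 60], [-0.0009, -0.001, 0.0017, 60]],
  ],
)

```text
time: 11.65
tool_pos: [517.6, 300.1, 22.3]
tool_rot: [0.246, -0.664, 0.664, -0.241]
force: [-6.8, -2.8, 1.9]
gripper_width: 0.447
```

```bash
python3 -c "
from h import *
o,R=st()"
```

```text
t 11.65 tcp [517.6 300.1  22.3] yaw_z -49.8 q [ 0.43  0.29  1.48 -0.    1.38  1.3 ] F [-6.8 -2.8  1.9] M [-0.42  0.91  0.5 ] w 38.2
```

The torque about vertical is 0.5 N m, well above the 0.03 N m friction, so the cap is on its end stop. I let go and rise.

move_arm(
  deltas=[
    [[0, 0, 0, 0], [0, 0, 0, 0], [0, 0, 0, 0], [0, 0, 0, 0], [0, 0, 0, 0]],
  ],
  fingers=0.068,
)

```text
time: 12.15
tool_pos: [518.0, 300.2, 22.4]
tool_rot: [0.246, -0.664, 0.664, -0.241]
force: [-0.7, -0.4, -0.1]
gripper_width: 0.797
```

move_arm(
  deltas=[
    [[0, -0.01, 0, 0], [0, -0.025, 0, 0], [0, -0.045, 0, 0], [0, -0.07, 0, 0], [0, -0.095, 0, 0], [0, -0.115, 0, 0], [0, -0.125, 0, 0], [0, -0.13, 0, 0], [0, -0.13, 0, 0]],
  ],
)

```text
time: 13.05
tool_pos: [519.0, 300.7, 153.2]
tool_rot: [0.245, -0.664, 0.664, -0.241]
force: [0.3, 1.6, -0.2]
gripper_width: 0.798
```

```bash
python3 - <<'E'
from h import *
o,R=st()
p,d=viewer.capture("wrist"); K,Rc,t=cam("wrist"); P=cloud(d,"wrist",(K,Rc,t))
def lineang(p,P):
    m=(np.hypot(P[...,0]-520,P[...,1]-299)<19)&(P[...,2]>82)&(p.min(-1)>110)
    q=P[m][:,:2]; c=q.mean(0); print(len(q),"line centroid angle",np.degrees(np.arctan2(*(c-[520,299.2])[::-1])))
lineang(p,P)
tp,td=viewer.capture("top"); np.savez("top2",p=tp,d=td)
b=P; T=cloud(td,"top")
for r in("station","hood_bar"): pass
# before, from pic w3: redo on saved picture is without depth; use top.npz
a=np.load("top.npz"); lineang(a["p"],cloud(a["d"],"top")); 
# bar
w=T.reshape(-1,3); 
for Q in (T.reshape(-1,3),cloud(a["d"],"top").reshape(-1,3)):
    ex=np.array([np.cos(np.radians(13)),np.sin(np.radians(13))]); ey=np.array([-ex[1],ex[0]])
    s=(Q[:,:2]-[597,-47])@ex; l=(Q[:,:2]-[597,-47])@ey
    pl=(abs(Q[:,2]-94)<6)&(abs(l)<150)&(s>-180)&(s<140)
    print(np.c_[np.arange(-180,140,10),np.histogram(s[pl],np.arange(-180,150,10))[0]].T.tolist())
    br=pl&(s<-140)&(s>-170); print("bar",Q[br].mean(0).round(1),s[br].min(),s[br].max(),l[br].min(),l[br].max())
    if br.sum()>5: print("bar yaw",np.degrees(np.arctan(np.polyfit(Q[br,1],Q[br,0],1)[0])))
E
```

```text
t 13.05 tcp [519.  300.7 153.2] yaw_z -49.8 q [ 0.43  0.21  1.31 -0.    1.62  1.3 ] F [ 0.3  1.6 -0.2] M [-0.03  0.02 -0.05] w 68.1
78 line centroid angle 136.4006493159999
3 line centroid angle -178.55672324436435
[[-180, -170, -160, -150, -140, -130, -120, -110, -100, -90, -80, -70, -60, -50, -40, -30, -20, -10, 0, 10, 20, 30, 40, 50, 60, 70, 80, 90, 100, 110, 120, 130], [0, 0, 0, 0, 79, 100, 27, 28, 27, 28, 166, 289, 300, 293, 299, 274, 277, 274, 266, 257, 262, 274, 266, 258, 259, 258, 293, 279, 275, 275, 219, 41]]<stdin>:20: RuntimeWarning: Mean of empty slice.
  ret = um.true_divide(
Traceback (most recent call last):
ValueError: zero-size array to reduction operation minimum which has no identity
```

The white line turned from about -170° to 136°, roughly 60° clockwise. Next is the bar geometry.

```bash
python3 - <<'E'
from h import *
for f,n in(("top2","top"),("top","top"),("scene","scene")):
    a=np.load(f+".npz"); Q=cloud(a["d"],n).reshape(-1,3); Q=Q[abs(Q[:,2]-93)<7]
    y=13.
    for it in range(3):
        r=np.radians(y); ex=np.array([np.cos(r),np.sin(r)]); ey=np.array([-ex[1],ex[0]])
        s=(Q[:,:2]-[597,-47])@ex; l=(Q[:,:2]-[597,-47])@ey
        br=(abs(l)<55)&(s>-150)&(s<-118)
        pf=np.polyfit(l[br],s[br],1); 
        y=y-np.degrees(np.arctan(pf[0])) if abs(pf[0])<.2 else y
    pl=(s>-60)&(s<100)&(abs(l)<160); bb=(abs(l)<100)&(s>-150)&(s<-118)
    pp=(abs(l)<100)&(s>-95)&(s<150)
    print(f,"yaw",y,"s bar",np.median(s[br]),"n",br.sum(),"bar l",np.percentile(l[bb],[1,99]),"plate l",np.percentile(l[pl],[.5,99.5]),"plate s",np.percentile(s[pp],[.5,99.5]),"z",np.median(Q[br,2]))
    mid=np.array([597,-47])+ex*np.median(s[br])+ey*np.mean(np.percentile(l[pl],[.5,99.5])); print("bar mid",mid)
E
```

```text
top2 yaw 13.415192941649694 s bar -129.13955864605276 n 142 bar l [-63.77556367  64.28630939] plate l [-124.26018131  123.29283379] plate s [-86.92053489 130.79376404] z 97.13368314961733
bar mid [471.48041787 -77.36600155]
top yaw 12.996468968305907 s bar -129.23422695818536 n 143 bar l [-64.70257427  62.77482831] plate l [-124.23230407  123.33131608] plate s [-86.92028673 130.7867088 ] z 97.4778389222292
bar mid [471.17755891 -76.50257076]
scene yaw 12.150202821866435 s bar -126.46654067148887 n 94 bar l [-63.8386571   64.11896185] plate l [-121.46286557  125.66919536] plate s [-86.31562789 135.62359514] z 94.36175344119641
bar mid [472.92125707 -71.54943515]
```

move_arm(
  deltas=[
    [[0.01, 0, 0.009, -3], [0.025, 0, 0.023, -7], [0.045, 0, 0.042, -12], [0.07, 0, 0.065, -17], [0.097, 0, 0.09, -23], [0.125, 0, 0.115, -29], [0.153, 0, 0.141, -35], [0.181, 0, 0.167, -41], [0.209, 0, 0.193, -47], [0.235, 0, 0.217, -53], [0.256, 0, 0.237, -58], [0.27, 0, 0.25, -61], [0.277, 0, 0.256, -63], [0.279, 0, 0.258, -63], [0.279, 0, 0.258, -63]],
  ],
  fingers=0.045,
)

```text
time: 14.65
tool_pos: [471.3, -76.8, 152.2]
tool_rot: [0.557, -0.442, 0.437, -0.551]
force: [-0.2, 0.8, 0.3]
gripper_width: 0.525
```

```bash
python3 - <<'E'
from h import *
o,R=st(); print(R.round(3))
p,d=viewer.capture("wrist"); save(p,"w4.png"); P=cloud(d,"wrist")
T=((P-o["tool_pos"])@R).reshape(-1,3); Q=P.reshape(-1,3)
b=(abs(Q[:,2]-94)<8)&(abs(T[:,2])<40)&(abs(T[:,0])<90)
q=T[b]; print(len(q)); print("z hist",np.histogram(q[:,2],np.arange(-40,44,4)))
c=q[(abs(q[:,0])<50)&(abs(q[:,2])<15)]; pf=np.polyfit(c[:,0],c[:,2],1); print("bar line z=",pf,"ptp",np.percentile(c[:,2],[2,50,98]),"zmed",np.percentile(Q[b][:,2],[50,90]))
e=q[abs(q[:,2])<10]; print("bar x ends",np.percentile(e[:,0],[1,99]))
f=T[(T[:,1]>-75)&(T[:,1]<-30)&(abs(T[:,2])<45)&(abs(T[:,0])<25)]
for s in(-1,1):
    g=f[f[:,2]*s>0]; print(s,len(g),np.percentile(g[:,2],[1,50,99]).round(1),np.percentile(g[:,1],[50,99]).round(1))
E
```

```text
t 14.65 tcp [471.3 -76.8 152.2] yaw_z 13.2 q [-0.28 -0.05  1.6  -0.01  1.61 -0.51] F [-0.2  0.8  0.3] M [ 0.04  0.01 -0.01] w 44.8
[[ 0.228 -0.01   0.974]
 [-0.974 -0.003  0.228]
 [ 0.001 -1.    -0.011]]
3143
z hist (array([  0,   0,   0,   0,   0,   0,   0,   0, 502, 739, 646, 283, 118,
       117, 128, 118, 125, 120, 119, 128]), array([-40, -36, -32, -28, -24, -20, -16, -12,  -8,  -4,   0,   4,   8,
        12,  16,  20,  24,  28,  32,  36,  40]))
bar line z= [-0.00198838 -0.91847796] ptp [-6.69625164 -0.97237118  4.87436781] zmed [96.62952391 98.70049382]
bar x ends [-62.82362583  64.98891692]
-1 1299 [-34.1 -21.7 -20.6] [-60.7 -41.2]
1 1292 [23.9 25.1 37.5] [-60.5 -40.7]
```

View pics/w4.png

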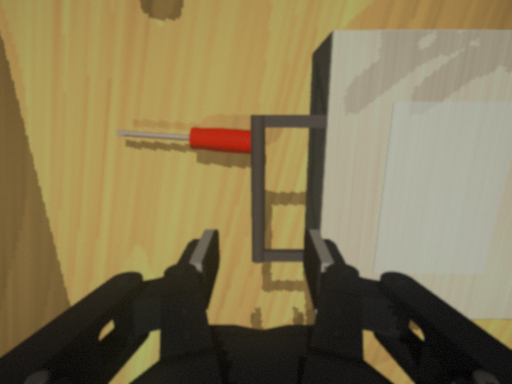

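The wrist view shows the bar at column 258 (rows 115–260), parallel to the jaws, with the gap to the box at right and the driver away from the fingers. I shift 2.5 mm and descend.

move_arm(
  deltas=[
    [[0, 0.01, -0.0025, 0], [0, 0.025, -0.0025, 0], [0, 0.045, -0.0025, 0], [0, 0.065, -0.0025, 0], [0, 0.085, -0.0025, 0], [0, 0.1, -0.0025, 0], [0, 0.111, -0.0025, 0], [0, 0.116, -0.0025, 0], [0, 0.118, -0.0025, 0], [0, 0.118, -0.0025, 0]],
  ],
)

```text
time: 15.7
tool_pos: [468.3, -77.3, 34.7]
tool_rot: [0.557, -0.441, 0.437, -0.551]
force: [-0.6, 0.1, -0.5]
gripper_width: 0.529
```

move_arm(
  deltas=[
    [[0, 0, 0, 0], [0, 0, 0, 0], [0, 0, 0, 0], [0, 0, 0, 0], [0, 0, 0, 0], [0, 0, 0, 0]],
  ],
  fingers=0.0,
)

```text
time: 16.3
tool_pos: [467.3, -77.9, 35.2]
tool_rot: [0.558, -0.441, 0.437, -0.551]
force: [-4.8, -1.8, 3.6]
gripper_width: 0.116
```

```bash
python3 -c "
from h import *
o,R=st();print(R.round(3))"
```

```text
t 16.3 tcp [467.3 -77.9  35.2] yaw_z 13.2 q [-0.28  0.02  1.77 -0.01  1.36 -0.51] F [-4.8 -1.8  3.6] M [-0.23  0.85  0.03] w 9.9
[[ 0.228 -0.011  0.973]
 [-0.974 -0.004  0.228]
 [ 0.002 -1.    -0.012]]
```

move_arm(
  deltas=[
    [[0, -0.005, 0, 0], [0, -0.0127, 0.0002, 0], [0, -0.0204, 0.0006, 0], [0, -0.0305, 0.0014, 0], [0, -0.0406, 0.0028, 0], [0, -0.0507, 0.0045, 0], [0, -0.0606, 0.0066, 0], [0, -0.068, 0.0084, 0], [0, -0.0729, 0.0098, 0], [0, -0.0755, 0.0105, 0], [0, -0.0755, 0.0105, 0]],
  ],
)

```text
time: 17.4
tool_pos: [477.9, -75.5, 111.3]
tool_rot: [0.558, -0.441, 0.437, -0.55]
force: [-5.2, -2.3, -0.3]
gripper_width: 0.116
```

```bash
cat >> h.py <<'E'
def hood(n="top",a0=.3):
    "hood angle from the plate's points in a fixed camera: fit of the plane strip in the box frame"
    p,d=viewer.capture(n); Q=cloud(d,n).reshape(-1,3)
    r=np.radians(13.1); ex=np.array([np.cos(r),np.sin(r)]); ey=np.array([-ex[1],ex[0]])
    H=np.array([472.,-76])+255*ex
    s=-(Q[:,:2]-H)@ex; l=(Q[:,:2]-H)@ey; z=Q[:,2]-92
    rho=np.hypot(s,z); a=np.arctan2(z,s)
    m=(abs(l)<115)&(rho>60)&(rho<195)&(abs(a-a0)<.15)
    A=np.polyfit(s[m],z[m],1) if a0<.8 else None
    pc=np.c_[s[m],z[m]]; v=np.linalg.svd(pc-pc.mean(0),full_matrices=False)[2][0]
    print(n,"hood angle: ray median",np.median(a[m]).round(3),"plane",np.arctan(v[1]/v[0]).round(3),m.sum()); return p
E
python3 -c "
from h import *
o,R=st(); hood('top',.3); hood('scene',.3)"
```

```text
t 17.4 tcp [477.9 -75.5 111.3] yaw_z 13.2 q [-0.27 -0.02  1.65 -0.01  1.52 -0.5 ] F [-5.2 -2.3 -0.3] M [-0.46  0.89 -0.04] w 9.9
top hood angle: ray median 0.337 plane 0.287 3646
scene hood angle: ray median 0.315 plane 0.287 2154
```

move_arm(
  deltas=[
    [[0, -0.0042, 0.0014, 0], [0, -0.0139, 0.0045, 0], [0, -0.0257, 0.0091, 0], [0, -0.0374, 0.0142, 0], [0, -0.0488, 0.0202, 0], [0, -0.0597, 0.0265, 0], [0, -0.0705, 0.0335, 0], [0, -0.0808, 0.0409, 0], [0, -0.0908, 0.0488, 0], [0, -0.0985, 0.0555, 0], [0, -0.104, 0.0608, 0], [0, -0.1077, 0.0643, 0], [0, -0.1077, 0.0643, 0]],
  ],
)

```text
time: 18.8
tool_pos: [542.2, -60.6, 222.5]
tool_rot: [0.558, -0.44, 0.438, -0.55]
force: [-8.3, -3.7, 7.2]
gripper_width: 0.118
```

```bash
python3 -c "
from h import *
o,R=st(); print(R.round(3)); hood('top',.8); p=hood('scene',.8)
t=o['tool_pos']; U=t[2]-35.2; B=(t-[467.3,-77.9,0])[:2]@[.974,.2267]; print('U,B',U,B,'a',np.arctan2(U,255-B),np.hypot(U,255-B))
"
```

```text
t 18.8 tcp [542.2 -60.6 222.5] yaw_z 13.2 q [-0.21  0.08  1.32 -0.01  1.74 -0.44] F [-8.3 -3.7  7.2] M [-0.59  1.55 -0.03] w 10.0
[[ 0.228 -0.009  0.974]
 [-0.974 -0.007  0.228]
 [ 0.005 -1.    -0.01 ]]
top hood angle: ray median 0.834 plane 0.789 1480
scene hood angle: ray median 0.81 plane 0.791 2907
U,B 187.27750843946706 76.8923089709977 a 0.8104891989021442 258.44770219713155
```

The plane-fit angle (0.79) agrees with the path (0.80). Next I go past the balance point to about 1.05.

move_arm(
  deltas=[
    [[0, -0.0039, 0.0039, 0], [0, -0.0091, 0.0095, 0], [0, -0.0141, 0.0153, 0], [0, -0.0189, 0.0212, 0], [0, -0.0236, 0.0273, 0], [0, -0.028, 0.0335, 0], [0, -0.0324, 0.0398, 0], [0, -0.0366, 0.0462, 0], [0, -0.0391, 0.0506, 0], [0, -0.0391, 0.0506, 0]],
  ],
)

```text
time: 19.9
tool_pos: [592.5, -48.9, 262.9]
tool_rot: [0.558, -0.44, 0.439, -0.551]
force: [-4.7, -4.3, 5.4]
gripper_width: 0.118
```

```bash
python3 -c "
from h import *
o,R=st(); hood('top',1.04); p=hood('scene',1.04)
t=o['tool_pos']; U=t[2]-35.2-4.5; B=(t-[467.3,-77.9,0])[:2]@[.974,.2267]; print('U,B',U,B,'a',np.arctan2(U,255-B),np.hypot(U,255-B))
"
```

```text
t 19.9 tcp [592.5 -48.9 262.9] yaw_z 13.2 q [-0.17  0.19  1.12 -0.01  1.83 -0.4 ] F [-4.7 -4.3  5.4] M [-0.56  0.83 -0.04] w 10.0
top hood angle: ray median 1.081 plane 1.042 733
scene hood angle: ray median 1.064 plane 1.045 3093
U,B 223.2017071384107 128.53290382681317 a 1.0552943616760155 256.5403057688576
```

About 1.05 rad, roughly 5.5° past balance. Now back to 0.775.

move_arm(
  deltas=[
    [[0, 0.0025, -0.0044, 0], [0, 0.0067, -0.0108, 0], [0, 0.0111, -0.0171, 0], [0, 0.0155, -0.0233, 0], [0, 0.0202, -0.0294, 0], [0, 0.025, -0.0354, 0], [0, 0.03, -0.0411, 0], [0, 0.0352, -0.0467, 0], [0, 0.0388, -0.0504, 0], [0, 0.0415, -0.0531, 0], [0, 0.0433, -0.0549, 0], [0, 0.0433, -0.0549, 0], [0, 0.0433, -0.0549, 0]],
  ],
)

```text
time: 21.3
tool_pos: [538.2, -61.5, 219.7]
tool_rot: [0.558, -0.44, 0.439, -0.55]
force: [-2.1, -0.2, 3.2]
gripper_width: 0.118
```

```bash
python3 -c "
from h import *
o,R=st(); print(np.abs(o['dq']).max()); hood('top',.775); p=hood('scene',.775)
t=o['tool_pos']; U=t[2]-35.2-4.5; B=(t-[467.3,-77.9,0])[:2]@[.974,.2267]; print('U,B',U,B,'a',np.arctan2(U,255-B),np.hypot(U,255-B))
p,d=viewer.capture('wrist'); save(p,'w5.png'); viewer.capture('scene'); s,_=viewer.capture('scene'); save(cv2.resize(s[60:250,130:400],None,fx=2.8,fy=2.8),'s5.png')
"
```

```text
t 21.3 tcp [538.2 -61.5 219.7] yaw_z 13.2 q [-0.21  0.07  1.34 -0.01  1.74 -0.44] F [-2.1 -0.2  3.2] M [0.03 0.17 0.01] w 10.1
0.007426255830228974
top hood angle: ray median 0.811 plane 0.767 1610
scene hood angle: ray median 0.789 plane 0.769 2890
U,B 179.9595200320084 72.72813430912801 a 0.779014635241157 256.1414879955649
```

View pics/s5.png

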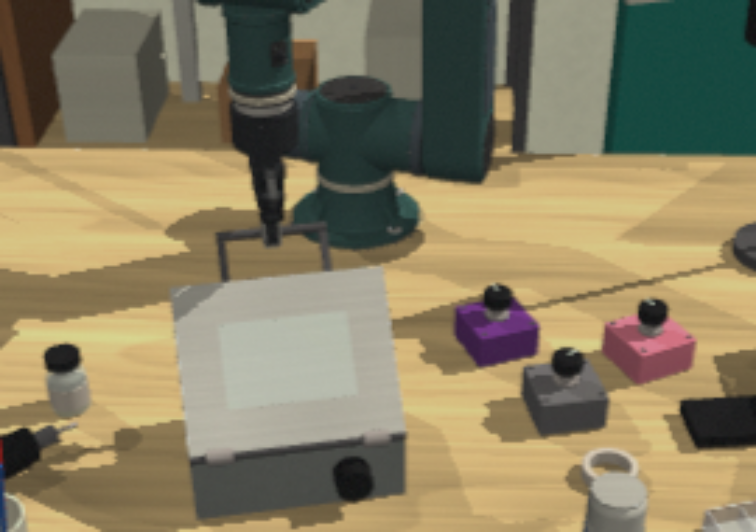

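View pics/w5.png

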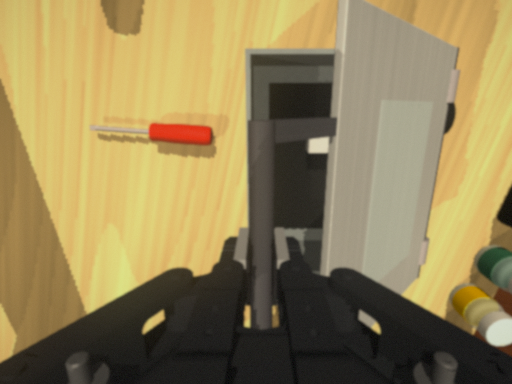

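The scene picture shows the bar in the jaws at (270,235), the hood part open, the grey stop head up at (567,362), and the jar and other things in place. The wrist picture shows the bar between both pads and the driver undisturbed. I'm handing it in.

```bash
python3 -c "
from h import *
st(); print(sign_off()); st()"
```

```text
t 21.55 tcp [538.4 -61.5 219.9] yaw_z 13.2 q [-0.21  0.07  1.34 -0.01  1.74 -0.44] F [-2.6  1.5  2.7] M [ 0.16  0.24 -0.07] w 9.9
the job is handed in; nothing more can be done
None
the job is handed in; nothing more can be done
```

The job is done in the order asked and handed in at about 21.6 s of the 69 s allowed, with the hood still held in the gripper.

- **Stop button:** I pressed the grey station's button until the arm stalled on its hard stop, about 7 mm of travel at 8.4 N. The camera then showed the head back up at z 90.
- **Twist:** I turned the head 60° clockwise. At the end the torque was 0.5 N m against 0.03 N m of friction, so it was on its stop. The white line was measured about 54° round, a rough reading, and I left it there.
- **Hood:** I gripped the bar, raised it to about 1.05 rad (balance is 0.95), and brought it back to hold still. Two cameras put the last angle at 0.767 and 0.769 rad, and the arm's position gives 0.779. That is about ten degrees short of balance.
- **Last state:** The final reading showed the bar still gripped at 9.9 mm opening with forces of a few newtons. The last pictures showed the jar, driver and other things in view still in place.

**What disagreed:** The real fingertips ended about 37 mm short of the stated TCP, which both cameras and the contact force showed. I corrected for this before pressing. The bar also seemed to shift about 4 mm along the pads as the lift began, then held.

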